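# Put check weights and paste jars back in their wells

### The arm

A 6-joint arm with a two-finger parallel gripper is mounted at the origin on a cart in front of the work surface, level with it; the furniture and walls round the work are solid. World frame = base frame: x ahead of the robot, y to its left, z up, the work surface at z = 0. Lengths are in m, angles in degrees, forces in N, time in s.
With the tool pointing down it reaches from about 0.25 to 0.725 m from the base axis. Payload 4 kg.
Tool frame: the origin (TCP) lies on the centre line of the jaws, within the pads' length; the fingertips stand 8 mm ahead of it and the grasp point (between the pads) lies 11 mm behind it; z points along the fingers, y is the line along which they close (so a half turn about z gives the same grasp; the last joint's range is limited). The gripper opens to 85 mm and grips with 20 to 120 N. Pads are 22 mm wide; open, the fingers measure 114 mm over their backs; the gripper's body (76 mm by 85 mm) begins 54 mm behind the grasp point. The pads swing forward as they close: fully open they stand 13 mm farther back than shut.
Start: joints at [-64.114, 13.785, 0.286, 76.501, 0, 90], TCP at [0.218, -0.45, 0.239] pointing down, gripper open.
Joint ranges: [-155.79, 155.79], [-60.16, 107.12], [-62.33, 73.08], [-114, 123.19], [-81.49, 82.49], [-180, 180]. Speed limits (degrees/s): [159.86, 159.86, 180, 180, 180, 180].

### API

Orientations are given as a 3x3 rotation matrix whose columns are the frame's x, y, z axes.
In Python, from workcell import robot gives the robot as it stands.
- The arm moves only by the tool move_arm, never from a script. Its arguments are lists of equal length, an entry for each row: "jaw": the opening, from 0 (shut) to 1 (fully open); "translation": the shift along the tool's x, y, z scaled (see below), a list of three; "twist": the turn, a rotation vector about the tool's x, y, z scaled (see below), a list of three. In form: {"jaw": [jaw, ...], "translation": [[dx, dy, dz], ...], "twist": [[wx, wy, wz], ...]}. A call has 1 to 10 rows; each row is the pose to reach, as a shift and turn from the pose commanded when the call began, along the tool's axes at that moment, turning the shorter way round; what a row does not reach only later rows make up. The controller multiplies each number of a shift by 0.5 m and each number of a turn by 360 degrees. A row lasts 1/8 s, in which the tool goes at most 62.5 mm and 10.7 degrees, less where a joint would pass 70% of its speed; a pose out of reach is approached as far as the arm can. A call with a number of a shift or a turn outside -1 to 1 is refused whole. A call with a gripper value outside its range is refused whole. The fingers move at their own pace and stop on an object; "grip_force" is the grip in N (left out, the last holds). Time passes only in rows, so rows that repeat a pose let the fingers close. It gives the time, the measured TCP pose, the force, the opening and the grip force at its end, in the units of the state.
- robot.state(): the state, without advancing time (a new reading comes with each control period).
- robot.snapshot(name): name is "scene" or "top" or "wrist"; returns the picture (384x512x3 uint8, red, green, blue); there is no depth.
- robot.get_calibration(name): a dict with "camera_matrix" (3x3 intrinsics, pixels), "k1" (the pictures are not rectified: a ray, as slopes to the right and down, at radius r is drawn at 1 + k1 r^2 times it, then the intrinsics apply), "position" and "rotation" of the camera in the world; the wrist camera has in their place "mount" (4x4, takes a point from camera to tool coordinates, whose origin is the TCP and whose axes are the flange's). Camera axes: x right, y down, z forward; pixel columns grow to the right and rows downward; lengths in m; the calibration is good to about 2 mm. A picture is of the moment at which its call begins: read the wrist's pose just before it. get_calibration takes no time and is no camera call.
- robot.hand_in(): hands the job in; it is judged then, once.
The state is a dict: "time_s": time; "joint_positions": joint angles; "joint_vel": joint speeds; "joint_torque": joint torques, N m; "ee_pos": TCP position; "tcp_rot": TCP orientation; "ft_force": force on the tool from outside, world axes, zero at the start; "moment": the same for the moment, N m; "width": finger opening in m; "gripper_force": force on a finger pad.
Only numpy, scipy, OpenCV 4.12 (cv2) and the standard library are available. Lean on these libraries where they do the work, as an engineer would, in place of code of your own. Each camera call takes 0.05 s, during which the arm holds its last target. There are 200 camera calls.

### The job

The balance has been checked and the batch is tinted, so put the loose pieces away: set the three brass check weights in the wooden weight block, each in the well made for its size, and the yellow and the blue jar in the white rack, each in the empty well marked with its own colour. Set each down gently, upright and right on the floor of its well, do not drop it in, and leave the black and the magenta jar standing where they are in the rack.

Things in the scene. Friction and masses are not known exactly. Their poses are not given: they have to be found in the camera images.
- weight_500: Brass check weight of 500 g (the largest of the three): upright cylinder 37 mm across with vertical sides from the base up to 30 mm, rounded shoulder, then a round knob on top (21 mm across); 50 mm tall in all. Can be pinched across the cylinder from above or by its knob, widest 46 mm above the base. Origin: centre of its underside; z up.
- weight_200: Brass check weight of 200 g (the middle one): upright cylinder 28 mm across with vertical sides from the base up to 23 mm, rounded shoulder, then a round knob on top (16 mm across); 38 mm tall in all. Can be pinched across the cylinder from above or by its knob, widest 35 mm above the base. Origin: centre of its underside; z up.
- weight_100: Brass check weight of 100 g (the smallest): upright cylinder 22 mm across with vertical sides from the base up to 18 mm, rounded shoulder, then a round knob on top (12 mm across); 30 mm tall in all. Can be pinched across the cylinder from above. Origin: centre of its underside; z up.
- jar_yellow: Closed sample jar, clear body full of yellow paste, paper label, screw lid yellow on top with a white rim: a plain upright cylinder 48 mm across, 74 mm tall (body up to 58 mm, then the fixed lid of the same width), 0.1 to 0.24 kg. Origin: centre of its underside; z up. Starts loose on the bench.
- jar_blue: Closed sample jar, clear body full of blue paste, paper label, screw lid blue on top with a white rim: a plain upright cylinder 48 mm across, 78 mm tall (body up to 62 mm, then the fixed lid of the same width), 0.1 to 0.24 kg. Origin: centre of its underside; z up. Starts loose on the bench.
- jar_black: Closed sample jar, clear body full of black paste, paper label, screw lid black: a plain upright cylinder 48 mm across, 78 mm tall (body up to 62 mm, then the fixed lid of the same width), 0.1 to 0.24 kg. Origin: centre of its underside; z up. Already stands in its well of the jar rack.
- jar_magenta: Closed sample jar, clear body full of magenta (dark pink-red) paste, paper label, screw lid dark red on top with a white rim: a plain upright cylinder 48 mm across, 74 mm tall (body up to 58 mm, then the fixed lid of the same width), 0.1 to 0.24 kg. Origin: centre of its underside; z up. Already stands in its well of the jar rack.
- weight_block: Wooden block fixed to the bench, 80 (x) by 214 (y) by 22 mm high; three round baize-lined wells in a row, 8 mm deep (floor at z 14 mm), mouths countersunk 4 mm. Origin: centre of underside, z up, y along the row; brass plate on the -x edge. Wells at x 0: y +66 mm, 47 mm wide, for the 500 g weight; y 0, 38 mm wide, for the 200 g; y -66 mm, 32 mm wide, for the 100 g.
- jar_rack: White plastic rack fixed to the bench, 88 (x) by 308 (y) by 26 mm high; four round wells in a row, 60 mm wide, 18 mm deep (floor at z 8 mm), mouths countersunk 4.5 mm, a colour disc in each, colour labels on the -x edge. Origin: centre of underside, z up, y along the row. Wells at x 0: y +111 mm black (taken), +37 yellow (empty), -37 magenta (taken), -111 blue (empty).
Things that resemble listed ones, but are neither listed nor needed, are in the scene too. Of the things like the jar_blue, leave any that is purple or turquoise; of the rest the smaller one is meant.

How it is judged (in metres and radians):
At the end, for the whole second after the job is handed in: The 500, 200 and 100 g weights stand in the large, middle and small well (x, y within 8 mm of its centre), all four jars in the wells of their colours (within 9 mm), each on its well's floor (within 3 mm), upright within 0.1 rad, released and at rest (x of weight_500 in the frame of weight_block between -0.008 and 0.008 m and y of weight_500 in the frame of weight_block between 0.058 and 0.074 m and z of weight_500 in the frame of weight_block between 0.01 and 0.017 m and angle between each of weight_500, weight_200, weight_100, jar_yellow, jar_blue, jar_black, jar_magenta's own z axis and vertical below 0.1 rad and linear speed of each of weight_500, weight_200, weight_100, jar_yellow, jar_blue, jar_black, jar_magenta below 0.02 m/s and x of weight_200 in the frame of weight_block between -0.008 and 0.008 m and y of weight_200 in the frame of weight_block between -0.008 and 0.008 m and z of weight_200 in the frame of weight_block between 0.01 and 0.017 m and x of weight_100 in the frame of weight_block between -0.008 and 0.008 m and y of weight_100 in the frame of weight_block between -0.074 and -0.058 m and z of weight_100 in the frame of weight_block between 0.01 and 0.017 m and x of jar_yellow in the frame of jar_rack between -0.009 and 0.009 m and y of jar_yellow in the frame of jar_rack between 0.028 and 0.046 m and z of jar_yellow in the frame of jar_rack between 0.004 and 0.011 m and x of jar_blue in the frame of jar_rack between -0.009 and 0.009 m and y of jar_blue in the frame of jar_rack between -0.12 and -0.102 m and z of jar_blue in the frame of jar_rack between 0.004 and 0.011 m and x of jar_black in the frame of jar_rack between -0.009 and 0.009 m and y of jar_black in the frame of jar_rack between 0.102 and 0.12 m and z of jar_black in the frame of jar_rack between 0.004 and 0.011 m and x of jar_magenta in the frame of jar_rack between -0.009 and 0.009 m and y of jar_magenta in the frame of jar_rack between -0.046 and -0.028 m and z of jar_magenta in the frame of jar_rack between 0.004 and 0.011 m); the robot touches nothing.
It fails at once if a jar that already stands in the rack is knocked out of place (moved over 15 mm or tipped) (distance of any of jar_black, jar_magenta from where it was at the start of the episode above 0.015 m or angle between any of jar_black, jar_magenta's own z axis and vertical above 0.35 rad).
It fails at once if a weight or jar is dropped or slammed into its well (moving faster than 0.5 m/s with its base less than 30 mm above the bench, over the weight block or the rack) ((linear speed of weight_500 above 0.5 m/s and height (world z) of weight_500 below 0.03 m and x of weight_500 in the frame of weight_block between -0.045 and 0.045 m and y of weight_500 in the frame of weight_block between -0.16 and 0.16 m) or (linear speed of weight_200 above 0.5 m/s and height (world z) of weight_200 below 0.03 m and x of weight_200 in the frame of weight_block between -0.045 and 0.045 m and y of weight_200 in the frame of weight_block between -0.16 and 0.16 m) or (linear speed of weight_100 above 0.5 m/s and height (world z) of weight_100 below 0.03 m and x of weight_100 in the frame of weight_block between -0.045 and 0.045 m and y of weight_100 in the frame of weight_block between -0.16 and 0.16 m) or (linear speed of jar_yellow above 0.5 m/s and height (world z) of jar_yellow below 0.03 m and x of jar_yellow in the frame of jar_rack between -0.045 and 0.045 m and y of jar_yellow in the frame of jar_rack between -0.16 and 0.16 m) or (linear speed of jar_blue above 0.5 m/s and height (world z) of jar_blue below 0.03 m and x of jar_blue in the frame of jar_rack between -0.045 and 0.045 m and y of jar_blue in the frame of jar_rack between -0.16 and 0.16 m)).
It also fails if it takes over 115 s, if anything falls off the work surface, if the arm or the gripper's body presses on something with over 40 N, if the wrist force passes 120 N, or if a joint passes its speed limit or range.

## Working session

There is one attempt and no reset: what is moved stays moved. The work goes in short steps, Python scripts to look and compute and a tool call to move; the robot and the scene stay as the last step left them, time stands still between calls to the robot, and variables do not carry over. Pictures are saved under pics/ and viewed, at most 14 in all, crops included, and the job is handed in when it is done.

Besides the shell and the picture viewer there is one more tool, called after "Call:" as name(argument=value, ...) on one line, values as JSON. move_arm: Moves the arm, as the interface text tells. Shifts and turns lie within -1 to 1; 1 stands for 0.5 m of shift or 360 degrees of turn. Its arguments: {"type":"object","properties":{"jaw":{"type":"array","items":{"type":"number"}},"translation":{"type":"array","items":{"type":"array","items":{"type":"number"}}},"twist":{"type":"array","items":{"type":"array","items":{"type":"number"}}},"grip_force":{"type":"number"}},"required":["jaw","translation","twist"]}

```bash
ls; mkdir -p pics
python3 - <<'E'
from workcell import robot
import cv2
for n in("scene","top"):
    cv2.imwrite(f"pics/{n}0.png",cv2.resize(robot.snapshot(n)[:,:,::-1],(800,600),interpolation=cv2.INTER_CUBIC))
    print(n,robot.get_calibration(n))
print(robot.get_calibration("wrist"));print(robot.state())
E
```

```text
pics
scene {'camera_matrix': array([[382.47833213,   0.        , 252.72361648],
       [  0.        , 382.47833213, 187.44866971],
       [  0.        ,   0.        ,   1.        ]]), 'k1': 0.018848664315899915, 'position': array([-0.09676603, -0.7735341 ,  0.50193986]), 'rotation': array([[ 0.83382643, -0.22148272,  0.50564701],
       [-0.55201182, -0.32780936,  0.76669679],
       [-0.00405426, -0.91841517, -0.39559719]])}
top {'camera_matrix': array([[418.42481695,   0.        , 258.23154581],
       [  0.        , 418.42481695, 197.55975434],
       [  0.        ,   0.        ,   1.        ]]), 'k1': -0.01653145288097794, 'position': array([0.32440858, 0.05327208, 1.37018106]), 'rotation': array([[-0.02089674, -0.9905908 ,  0.13525232],
       [-0.99971415,  0.02227509,  0.00868546],
       [-0.01161649, -0.13503216, -0.99077312]])}
{'camera_matrix': array([[286.80634131,   0.        , 252.90114041],
       [  0.        , 286.80634131, 189.73624435],
       [  0.        ,   0.        ,   1.        ]]), 'k1': -0.026888392959380402, 'mount': array([[ 8.10440562e-04, -9.50573913e-0
[... 417 characters left out ...]
    4.17008985e-04,  9.00008554e+01]), 'joint_vel': array([ 0.05790683, -0.15758581,  0.1956404 , -0.08481887, -0.03334549,
       -0.05191245]), 'joint_torque': array([-1.08233801e-04, -3.73138225e+01,  2.53009808e+01,  1.08269558e-02,
       -1.61461918e-05,  6.56031347e-06]), 'ee_pos': array([ 0.21806639, -0.44934139,  0.23850224]), 'tcp_rot': array([[ 8.99662190e-01,  4.36585936e-01, -8.15700666e-04],
       [ 4.36586697e-01, -8.99660588e-01,  1.69749809e-03],
       [ 7.25005125e-06, -1.88329891e-03, -9.99998227e-01]]), 'ft_force': array([ 1.15435745,  0.139084  , -0.65232755]), 'moment': array([-0.04093375, -0.02945044,  0.04314693]), 'gripper_force': 0.0, 'width': 0.08540362791864002}
```

View pics/top0.png

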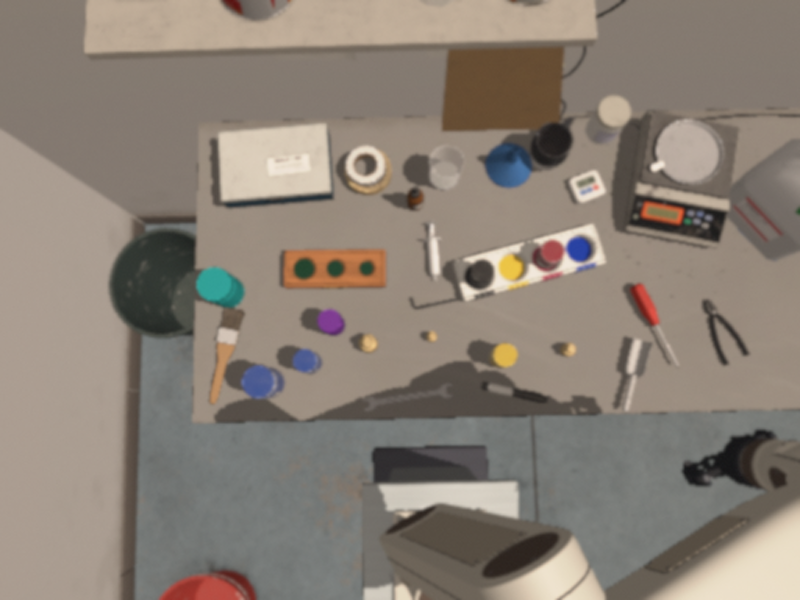

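View pics/scene0.png

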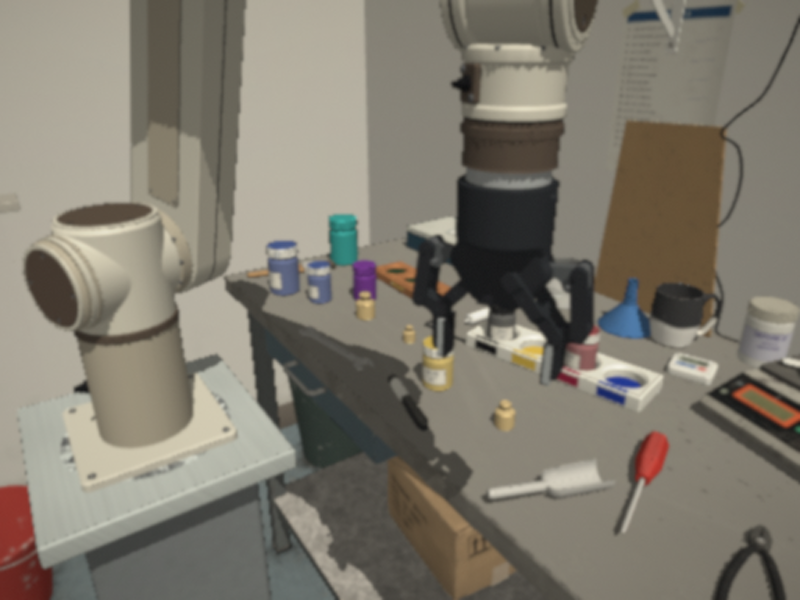

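The top view (800x600) shows the weights at (369,343), (431,336) and (568,349), the yellow jar at (505,355) and the small blue jar at (306,360). The wooden block is at (335,268) and the rack at (530,263). The scene view confirms there are two blue jars (small and large), plus purple and turquoise ones to leave alone.

```bash
cat > h.py <<'E'
import numpy as np, cv2
from workcell import robot
from scipy.spatial.transform import Rotation as R
def cam(name,st=None):
    c=robot.get_calibration(name)
    if name!="wrist": return c,np.array(c["rotation"]),np.array(c["position"])
    m=c["mount"]; st=st or robot.state()
    return c,st["tcp_rot"]@m[:3,:3],st["ee_pos"]+st["tcp_rot"]@m[:3,3]
def unproj(cm,uv,z):   # original 512x384 pixels -> world at height z
    c,Rm,p=cm; K=c["camera_matrix"]
    s=cv2.undistortPoints(np.array([[uv]],float),K,np.array([c["k1"],0,0,0,0.]))[0,0]
    d=Rm@np.array([s[0],s[1],1]); return p+d*(z-p[2])/d[2]
def proj(cm,P):
    c,Rm,p=cm
    q=Rm.T@(np.array(P,float)-p); s=q[:2]/q[2]; s=s*(1+c["k1"]*(s@s)); K=c["camera_matrix"]
    return np.array([K[0,0]*s[0]+K[0,2],K[1,1]*s[1]+K[1,2]])
def down(yaw): # tool y axis at world angle yaw-90: x axis at yaw, z down
    a=np.radians(yaw); return np.array([[np.cos(a),np.sin(a),0],[np.sin(a),-np.cos(a),0],[0,0,-1.]])
def to(pos,yaw,base=None):
    """shift/turn numbers from base pose (pos,yaw) or the measured one"""
    if base is None: st=robot.state(); p0,R0=st["ee_pos"],st["tcp_rot"]
    else: p0,R0=np.array(base[0]),down(base[1])
    return np.round(R0.T@(np.array(pos)-p0)/.5,4),np.round(np.degrees(R.from_matrix(R0.T@down(yaw)).as_rotvec())/360,4)
def ell(name,img=None): pass
E
python3 - <<'E'
from h import *
c=cam("top")
for n,uv,z in [("y",(505,354),.074),("b",(306,359),.078),("bigb",(259,378),.1),("purp",(331,320),.07),("wL",(369,341),.046),("wS",(431,335),.026),("wM",(568,348),.035),
 ("wellL",(304,268),.018),("wellM",(335,268),.018),("wellS",(367,268),.018),("rackbl",(481,272),.07),("ry",(511,267),.008),("rm",(552,251),.074),("rb",(580,248),.008),
 ("rc1",(458,267),.026),("rc2",(598,227),.026),("rc3",(606,262),.026),("rc4",(466,299),.026)]:
    print(n,unproj(c,(uv[0]*.64,uv[1]*.64),z).round(3))
st=robot.state();a=np.degrees(np.arctan2(*st["tcp_rot"][[1,0],0])); print(a)
for p,y in [((.38,.10,.30),0),((.38,-.08,.30),0)]: print(to(p,y))
E
```

```text
y [ 0.406 -0.134  0.074]
b [0.405 0.26  0.078]
bigb [0.368 0.347 0.1  ]
purp [0.482 0.21  0.07 ]
wL [0.44  0.136 0.046]
wS [0.452 0.009 0.026]
wM [ 0.418 -0.269  0.035]
wellL [0.6   0.273 0.018]
wellM [0.599 0.208 0.018]
wellS [0.597 0.14  0.018]
rackbl [ 0.573 -0.093  0.07 ]
ry [ 0.594 -0.164  0.008]
rm [ 0.612 -0.238  0.074]
rb [ 0.632 -0.313  0.008]
rc1 [ 0.593 -0.051  0.026]
rc2 [ 0.672 -0.348  0.026]
rc3 [ 0.597 -0.36   0.026]
rc4 [ 0.525 -0.065  0.026]
25.88630095334748
(array([ 0.771 , -0.8473, -0.1214]), array([-0.0003,  0.0001,  0.0719]))
(array([ 0.6139, -0.5234, -0.122 ]), array([-0.0003,  0.0001,  0.0719]))
```

```bash
python3 -c "
from h import *
print(to((.44,-.2,.25),0)); print(to((.44,.15,.25),0,((.44,-.2,.25),0)))"
```

```text
(array([ 0.617 , -0.2549, -0.0225]), array([-0.0003,  0.0001,  0.0719]))
(array([ 0. , -0.7,  0. ]), array([0., 0., 0.]))
```

Call:
move_arm(jaw=[1, 1, 1, 1, 1, 1, 1, 1, 1], translation=[[0.617, -0.255, -0.022], [0.617, -0.255, -0.022], [0.617, -0.255, -0.022], [0.617, -0.255, -0.022], [0.617, -0.255, -0.022], [0.617, -0.255, -0.022], [0.617, -0.255, -0.022], [0.617, -0.255, -0.022], [0.617, -0.255, -0.022]], twist=[[0, 0, 0.072], [0, 0, 0.072], [0, 0, 0.072], [0, 0, 0.072], [0, 0, 0.072], [0, 0, 0.072], [0, 0, 0.072], [0, 0, 0.072], [0, 0, 0.072]])

```text
time_s: 1.23
ee_pos: [0.4394, -0.2013, 0.2501]
tcp_rot: [[1.0, -0.002, -0.001], [-0.002, -1.0, 0.0], [-0.001, -0.0, -1.0]]
ft_force: [0.3, -0.3, -0.2]
width: 0.0859
gripper_force: 0.0
```

```bash
cat > snap.py <<'E'
import sys; from h import *; import pickle
n=sys.argv[1]; st=robot.state(); im=robot.snapshot("wrist")[:,:,::-1].copy()
cv2.imwrite(f"raw_{n}.png",im); pickle.dump(st,open(f"raw_{n}.pkl","wb"))
cv2.imwrite(f"pics/{n}.png",cv2.resize(im,(800,600),interpolation=cv2.INTER_CUBIC))
print(st["ee_pos"].round(4),np.degrees(np.arctan2(*st["tcp_rot"][[1,0],0])).round(2),st["time_s"],st["joint_positions"].round(1))
E
python3 snap.py w1
```

```text
[ 0.4394 -0.2013  0.2501] -0.14 1.225 [-24.6  11.7  -0.8  77.6  -0.  155.5]
```

Call:
move_arm(jaw=[1, 1, 1, 1, 1, 1, 1, 1, 1], translation=[[0, -0.7, 0], [0, -0.7, 0], [0, -0.7, 0], [0, -0.7, 0], [0, -0.7, 0], [0, -0.7, 0], [0, -0.7, 0], [0, -0.7, 0], [0, -0.7, 0]], twist=[[0, 0, 0], [0, 0, 0], [0, 0, 0], [0, 0, 0], [0, 0, 0], [0, 0, 0], [0, 0, 0], [0, 0, 0], [0, 0, 0]])

```text
time_s: 2.4
ee_pos: [0.4479, 0.0483, 0.2502]
tcp_rot: [[0.997, 0.076, -0.006], [0.076, -0.996, 0.049], [-0.002, -0.049, -0.999]]
ft_force: [-0.5, 0.4, -0.2]
width: 0.0855
gripper_force: 0.0
```

```bash
python3 snap.py w2
```

```text
[0.4479 0.0483 0.2502] 4.36 2.4 [  4.3   8.   -5.4  76.8   2.8 179.9]
```

View pics/w1.png

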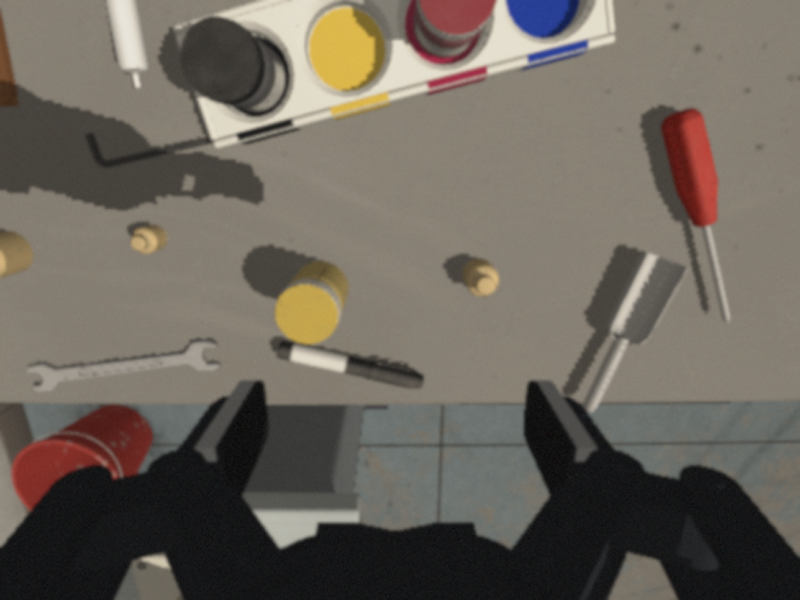

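View pics/w2.png

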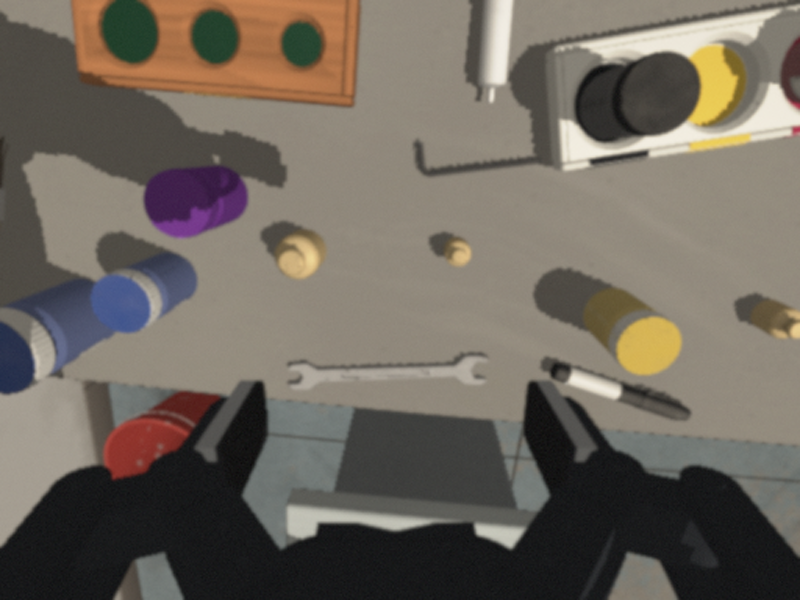

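Picture w1 shows the yellow lid at (309,308), the middle weight's knob at (485,284), the small one's at (144,242), the yellow well disc at (346,49) and the black lid at (222,60). Picture w2 shows the block's wells at (130,30), (215,37) and (302,44), the large knob at (291,262), the small knob at (459,253) and the blue lid at (125,300).

Run:
```python
from h import *; import pickle
c={n:cam("wrist",pickle.load(open(f"raw_{n}.pkl","rb"))) for n in("w1","w2")}; c["top"]=cam("top")
for n,k,uv,z in [("y","w1",(309,308),.074),("y","w2",(648,345),.074),("y","top",(505,354),.074),
("b","w2",(125,300),.078),("b","top",(306,359),.078),
("L","w2",(291,262),.048),("L","top",(369,341),.046),
("M","w1",(485,284),.037),("M","w2",(795,327),.037),("M","top",(568,348),.035),
("S","w1",(143,242),.028),("S","w2",(459,253),.028),("S","top",(431,335),.026),
("wl","w2",(130,30),.014),("wm","w2",(215,37),.014),("ws","w2",(302,44),.014),
("black","w1",(222,60),.086),("black","w2",(659,93),.086),("ry","w1",(346,49),.008),("ry","w2",(722,85),.008),("rb","w1",(545,3),.008),
("rackFL","w1",(219,146),.0),("rackFR","w1",(614,41),.0),("rackFL","w2",(562,168),0),
("blkFL","w2",(80,80),.0),("blkFR","w2",(353,105),.0),("blkFLtop","w2",(80,74),.022),("blkFRtop","w2",(353,97),.022)]:
    print(n,k,unproj(c[k],(uv[0]*.64,uv[1]*.64),z).round(4))
# orange block & colour masks in top view
```

```text
y w1 [ 0.4087 -0.1382  0.074 ]
y w2 [ 0.4048 -0.1355  0.074 ]
y top [ 0.4063 -0.1344  0.074 ]
b w2 [0.4047 0.2579 0.078 ]
b top [0.4047 0.2595 0.078 ]
L w2 [0.4373 0.1389 0.048 ]
L top [0.4405 0.1363 0.046 ]
M w1 [ 0.4159 -0.2747  0.037 ]
M w2 [ 0.4171 -0.2724  0.037 ]
M top [ 0.4182 -0.269   0.035 ]
S w1 [0.4494 0.0035 0.028 ]
S w2 [0.4516 0.0072 0.028 ]
S top [0.4519 0.0095 0.026 ]
wl w2 [0.5996 0.2741 0.014 ]
wm w2 [0.5982 0.2077 0.014 ]
ws w2 [0.5973 0.1411 0.014 ]
black w1 [ 0.5722 -0.0972  0.086 ]
black w2 [ 0.573  -0.0945  0.086 ]
ry w1 [ 0.5928 -0.1649  0.008 ]
ry w2 [ 0.5943 -0.1774  0.008 ]
rb w1 [ 0.6238 -0.3128  0.008 ]
rackFL w1 [ 0.5234 -0.0574  0.    ]
rackFR w1 [ 0.6007 -0.3711  0.    ]
rackFL w2 [ 0.5236 -0.071   0.    ]
blkFL w2 [0.5632 0.3292 0.    ]
blkFR w2 [0.5585 0.1026 0.    ]
blkFLtop w2 [0.5655 0.3125 0.022 ]
blkFRtop w2 [0.5624 0.0997 0.022 ]
```

```bash
python3 -c "
from h import *
print(to((.4515,.007,.2),90))"
```

```text
(array([0.0011, 0.0882, 0.0963]), array([-0.0066, -0.0056, -0.2378]))
```

Call:
move_arm(jaw=[1, 1, 1, 1, 1, 1, 1, 1, 1, 1], translation=[[0.001, 0.088, 0.096], [0.001, 0.088, 0.096], [0.001, 0.088, 0.096], [0.001, 0.088, 0.096], [0.001, 0.088, 0.096], [0.001, 0.088, 0.096], [0.001, 0.088, 0.096], [0.001, 0.088, 0.096], [0.001, 0.088, 0.096], [0.001, 0.088, 0.096]], twist=[[-0.0066, -0.0056, -0.238], [-0.0066, -0.0056, -0.238], [-0.0066, -0.0056, -0.238], [-0.0066, -0.0056, -0.238], [-0.0066, -0.0056, -0.238], [-0.0066, -0.0056, -0.238], [-0.0066, -0.0056, -0.238], [-0.0066, -0.0056, -0.238], [-0.0066, -0.0056, -0.238], [-0.0066, -0.0056, -0.238]])

```text
time_s: 3.7
ee_pos: [0.4515, 0.0074, 0.2002]
tcp_rot: [[0.0, 1.0, 0.0], [1.0, -0.0, 0.0], [0.0, 0.0, -1.0]]
ft_force: [0.4, -0.2, 0.1]
width: 0.0855
gripper_force: 0.0
```

```bash
python3 -c "
from h import *
print(robot.state()['joint_positions'].round(1),robot.state()['tcp_rot'].round(4))
print(to((.4515,.007,.10),90))"
```

```text
[  0.9   9.6 -11.   69.4   0.   91. ] [[ 4.e-04  1.e+00  3.e-04]
 [ 1.e+00 -4.e-04  0.e+00]
 [ 0.e+00  3.e-04 -1.e+00]]
(array([-0.0008,  0.    ,  0.2005]), array([ 0.    , -0.    , -0.0001]))
```

Call:
move_arm(jaw=[1, 1, 1, 1], translation=[[0, 0, 0.1], [0, 0, 0.2], [0, 0, 0.2], [0, 0, 0.2]], twist=[[0, 0, 0], [0, 0, 0], [0, 0, 0], [0, 0, 0]])

```text
time_s: 4.2
ee_pos: [0.4525, 0.0075, 0.1016]
tcp_rot: [[-0.001, 1.0, 0.002], [1.0, 0.001, 0.0], [0.0, 0.002, -1.0]]
ft_force: [0.4, -0.1, 0.4]
width: 0.0856
gripper_force: 0.0
```

```bash
python3 snap.py w3
python3 - <<'E'
from h import *; import pickle
im=cv2.imread("pics/w3.png");c=cam("wrist",pickle.load(open("raw_w3.pkl","rb")))
for z in(0,.018,.03): # predicted outline rings at nominal pos
    r={0:.011,.018:.011,.03:.003}[z]
    for a in np.linspace(0,2*np.pi,24):
        p=proj(c,(.4515+r*np.cos(a),.007+r*np.sin(a),z))/.64; cv2.circle(im,tuple(int(round(v)) for v in p),1,(0,0,255) if z else (0,255,0),-1)
p=proj(c,(.4515,.007,.02))/.64; print(p); u,v=np.clip(p.astype(int),150,[650,450])
cv2.imwrite("pics/w3c.png",cv2.resize(im[v-150:v+150,u-150:u+150],(600,600)))
E
```

```text
[0.4525 0.0075 0.1016] 90.08 4.2 [  0.9  14.9 -20.2  54.7   0.   90.9]
[392.05978703 312.84200934]
```

View pics/w3c.png

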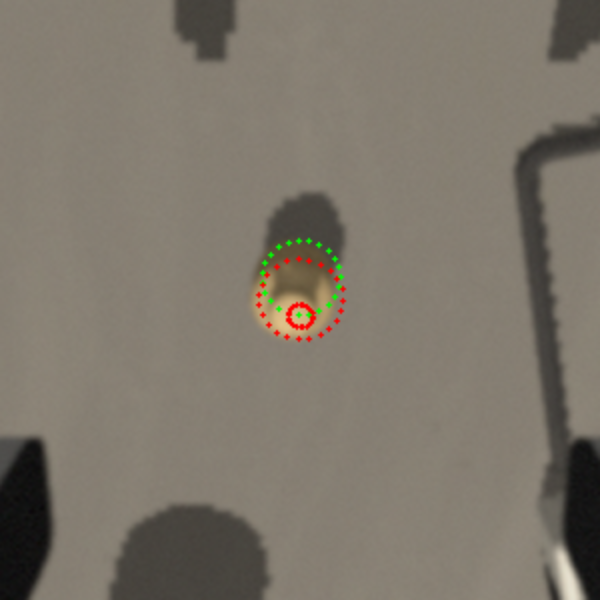

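w3c shows the small weight about 8 px left of the prediction, so it is 1.5–2 mm towards −x. The fingers straddle it cleanly, so I grasp it.

Call:
move_arm(jaw=[0.6, 0.6, 0.6, 0.6, 0.6, 0, 0, 0, 0, 0], translation=[[-0.001, -0.003, 0.08], [-0.001, -0.003, 0.13], [-0.001, -0.003, 0.164], [-0.001, -0.003, 0.164], [-0.001, -0.003, 0.164], [-0.001, -0.003, 0.164], [-0.001, -0.003, 0.164], [-0.001, -0.003, 0.164], [-0.001, -0.003, 0.164], [-0.001, -0.003, 0.164]], twist=[[0, 0, 0], [0, 0, 0], [0, 0, 0], [0, 0, 0], [0, 0, 0], [0, 0, 0], [0, 0, 0], [0, 0, 0], [0, 0, 0], [0, 0, 0]], grip_force=40)

```text
time_s: 5.5
ee_pos: [0.4507, 0.0071, 0.0193]
tcp_rot: [[-0.002, 1.0, 0.002], [1.0, 0.002, 0.0], [0.0, 0.002, -1.0]]
ft_force: [-1.6, -0.9, 6.4]
width: 0.0194
gripper_force: 38.9
```

Call:
move_arm(jaw=[0.5, 0.5, 0.5, 0, 0, 0, 0, 0], translation=[[0, 0, 0], [0, 0, 0.006], [0, 0, 0.008], [0, 0, 0.008], [0, 0, 0.008], [0, 0, 0.008], [0, 0, 0.008], [0, 0, 0.008]], twist=[[0, 0, 0], [0, 0, 0], [0, 0, 0], [0, 0, 0], [0, 0, 0], [0, 0, 0], [0, 0, 0], [0, 0, 0]])

```text
time_s: 6.5
ee_pos: [0.4499, 0.007, 0.0142]
tcp_rot: [[-0.002, 1.0, 0.0], [1.0, 0.002, 0.0], [0.0, 0.0, -1.0]]
ft_force: [-0.9, 0.3, 0.9]
width: 0.0198
gripper_force: 39.1
```

Run:
```python
from h import *
im=robot.snapshot("wrist")[:,:,::-1]; a=cv2.resize(im[200:384,130:380],(800,589),interpolation=cv2.INTER_CUBIC)
cv2.imwrite("pics/g1.png",a)
```

```text
(no output)
```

View pics/g1.png

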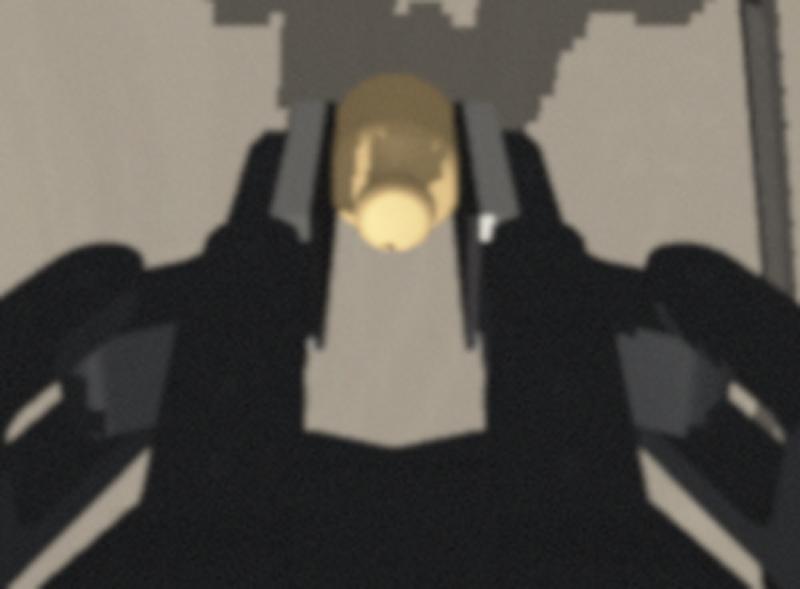

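The small weight sits between the pads on its cylinder. The width reads low because the pads give. I'll regrip 3.5 mm higher so the tips clear the block.

Call:
move_arm(jaw=[0.5, 0.5, 0.5, 0.5, 0, 0, 0, 0, 0, 0], translation=[[0, 0, 0], [0, 0, -0.007], [0, 0, -0.007], [0, 0, -0.007], [0, 0, -0.007], [0, 0, -0.007], [0, 0, -0.007], [0, 0, -0.007], [0, 0, -0.03], [0, 0, -0.1]], twist=[[0, 0, 0], [0, 0, 0], [0, 0, 0], [0, 0, 0], [0, 0, 0], [0, 0, 0], [0, 0, 0], [0, 0, 0], [0, 0, 0], [0, 0, 0]])

```text
time_s: 7.8
ee_pos: [0.4481, 0.007, 0.0634]
tcp_rot: [[-0.002, 1.0, -0.005], [1.0, 0.002, -0.0], [-0.0, -0.005, -1.0]]
ft_force: [0.3, -0.3, -0.3]
width: 0.0195
gripper_force: 39.3
```

Run:
```python
from h import *
im=robot.snapshot("wrist")[:,:,::-1]; a=cv2.resize(im[200:384,130:380],(600,442),interpolation=cv2.INTER_CUBIC)
cv2.imwrite("pics/g2.png",a); print(robot.state()["ee_pos"])
print(to((.4515,.003+.0,.10),90),to((.5973,.141,.07),89))
```

```text
[0.45196901 0.00706698 0.06855037]
(array([-0.0081, -0.0007, -0.0629]), array([ 0.0007, -0.    ,  0.0004])) (array([ 0.2672,  0.2913, -0.0015]), array([ 0.0007, -0.    ,  0.0031]))
```

View pics/g2.png

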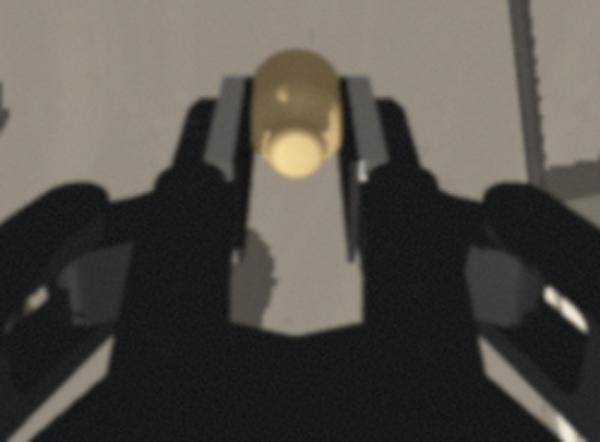

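g2 shows the weight upright in the pads, with its knob at raw pixel (253,265) and its base about 10 mm below the tips.

Run:
```python
from h import *
c=cam("wrist"); st=robot.state(); print(st["ee_pos"],unproj(c,(253.3,264.6),st["ee_pos"][2]+.0105))
```

```text
[0.45196901 0.00706698 0.06855037] [0.4524498  0.00610065 0.07905037]
```

Call:
move_arm(jaw=[0, 0, 0, 0, 0, 0, 0], translation=[[0.06, 0.06, 0], [0.13, 0.14, 0], [0.2, 0.22, 0], [0.25, 0.27, 0], [0.268, 0.293, 0], [0.268, 0.293, 0], [0.268, 0.293, 0]], twist=[[0, 0, 0], [0, 0, 0], [0, 0, 0], [0, 0, 0], [0, 0, 0], [0, 0, 0], [0, 0, 0]])

```text
time_s: 8.72
ee_pos: [0.5953, 0.1408, 0.0641]
tcp_rot: [[-0.002, 1.0, -0.001], [1.0, 0.002, -0.0], [-0.0, -0.001, -1.0]]
ft_force: [-0.7, -0.9, -1.3]
width: 0.0196
gripper_force: 39.4
```

```bash
python3 snap.py w4
python3 - <<'E'
from h import *; import pickle
im=cv2.imread("pics/w4.png");c=cam("wrist",pickle.load(open("raw_w4.pkl","rb")))
for x,y,r in ((.5995,.2738,.0235),(.5985,.2078,.019),(.5973,.1412,.016)):
    for a in np.linspace(0,2*np.pi,24):
        p=proj(c,(x+r*np.cos(a),y+r*np.sin(a),.014))/.64; cv2.circle(im,tuple(int(round(v)) for v in p),1,(0,0,255),-1)
cv2.imwrite("pics/w4c.png",im)
E
```

```text
[0.5953 0.1408 0.0641] 90.11 8.725 [ 13.3  33.3   2.8  59.5  -0.  103.2]
```

View pics/w4c.png

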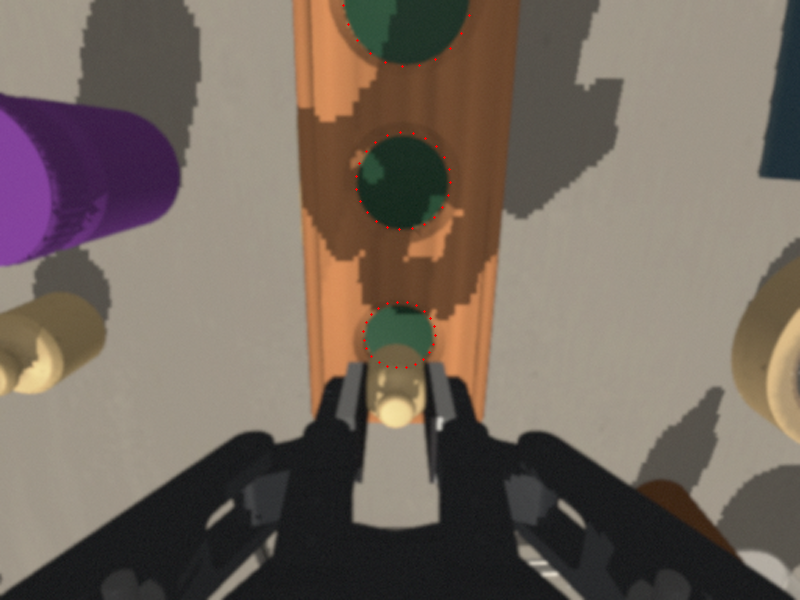

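w4c shows the predicted well outlines lying right on the three wells. I lower the weight slowly.

Call:
move_arm(jaw=[0, 0, 0, 0, 0, 0, 0, 0], translation=[[0.003, 0.003, 0.01], [0.003, 0.003, 0.025], [0.003, 0.003, 0.04], [0.003, 0.003, 0.052], [0.003, 0.003, 0.06], [0.003, 0.003, 0.064], [0.003, 0.003, 0.065], [0.003, 0.003, 0.065]], twist=[[0, 0, 0], [0, 0, 0], [0, 0, 0], [0, 0, 0], [0, 0, 0], [0, 0, 0], [0, 0, 0], [0, 0, 0]])

```text
time_s: 9.78
ee_pos: [0.5979, 0.143, 0.032]
tcp_rot: [[-0.002, 1.0, 0.001], [1.0, 0.002, 0.0], [0.0, 0.001, -1.0]]
ft_force: [-0.2, -0.2, 0.1]
width: 0.0196
gripper_force: 39.4
```

Call:
move_arm(jaw=[0, 0, 0], translation=[[0, 0, 0.001], [0, 0, 0.002], [0, 0, 0.002]], twist=[[0, 0, 0], [0, 0, 0], [0, 0, 0]])

```text
time_s: 10.15
ee_pos: [0.5979, 0.143, 0.0319]
tcp_rot: [[-0.002, 1.0, 0.001], [1.0, 0.002, 0.0], [0.0, 0.001, -1.0]]
ft_force: [-2.8, 0.7, 5.0]
width: 0.0194
gripper_force: 40.1
```

Call:
move_arm(jaw=[0.4, 0.4, 0.4, 0.4, 0.5, 0.6, 0.6, 0.6, 0.6, 0.6], translation=[[0, 0, -0.001], [0, 0, -0.001], [0, 0, -0.001], [0, 0, -0.04], [0, 0, -0.12], [-0.005, -0.08, -0.136], [-0.008, -0.18, -0.136], [-0.01, -0.28, -0.136], [-0.01, -0.318, -0.136], [-0.01, -0.318, -0.136]], twist=[[0, 0, 0], [0, 0, 0], [0, 0, 0], [0, 0, 0], [0, 0, 0], [0, 0, 0], [0, 0, 0], [0, 0, 0], [0, 0, 0], [0, 0, 0]])

```text
time_s: 11.4
ee_pos: [0.4375, 0.1374, 0.0989]
tcp_rot: [[-0.003, 1.0, -0.0], [1.0, 0.003, -0.0], [-0.0, -0.0, -1.0]]
ft_force: [0.5, 0.5, 0.4]
width: 0.0513
gripper_force: 0.0
```

```bash
python3 snap.py w5
cat > ring.py <<'E'
import sys; from h import *; import pickle
# ring.py n x y r1 z1 r2 z2 -> overlay rings; crop around
n,x,y=sys.argv[1],*map(float,sys.argv[2:4]); v=list(map(float,sys.argv[4:]))
im=cv2.imread(f"pics/{n}.png");c=cam("wrist",pickle.load(open(f"raw_{n}.pkl","rb")))
for r,z in zip(v[::2],v[1::2]):
    for a in np.linspace(0,2*np.pi,24):
        p=proj(c,(x+r*np.cos(a),y+r*np.sin(a),z))/.64; cv2.circle(im,tuple(int(round(q)) for q in p),1,(0,0,255),-1)
cv2.imwrite(f"pics/{n}c.png",im)
E
python3 ring.py w5 .439 .138 .0185 0 .0185 .03 .003 .05
```

```text
[0.4375 0.1374 0.0989] 90.18 11.4 [ 17.4  15.8 -19.5  54.7  -0.  107.3]
```

View pics/w5c.png

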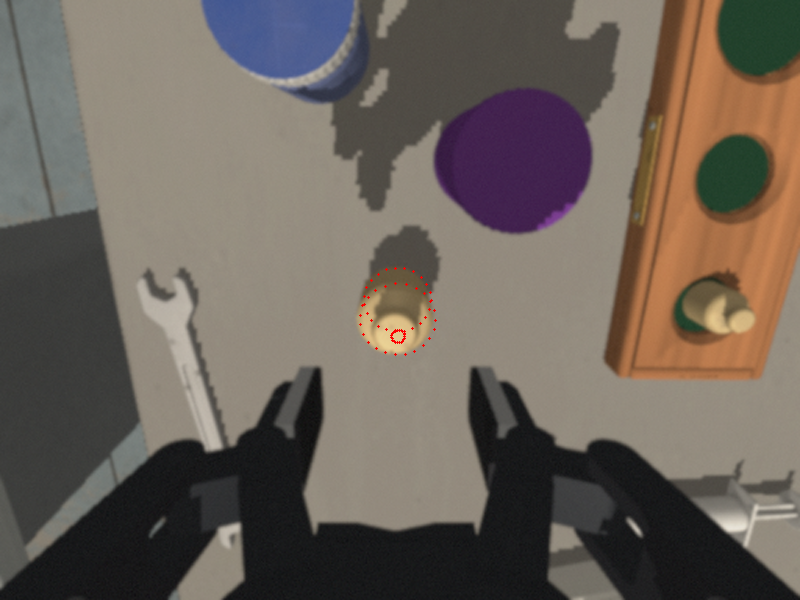

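w5c shows the large weight matching the prediction, with its knob at (394,335). The small weight stands in its well.

Call:
move_arm(jaw=[0.6, 0.6, 0.6, 0.6, 0.6, 0, 0, 0, 0, 0], translation=[[0.001, 0.002, 0.06], [0.001, 0.002, 0.11], [0.001, 0.002, 0.14], [0.001, 0.002, 0.149], [0.001, 0.002, 0.149], [0.001, 0.002, 0.149], [0.001, 0.002, 0.149], [0.001, 0.002, 0.149], [0.001, 0.002, 0.149], [0.001, 0.002, 0.149]], twist=[[0, 0, 0], [0, 0, 0], [0, 0, 0], [0, 0, 0], [0, 0, 0], [0, 0, 0], [0, 0, 0], [0, 0, 0], [0, 0, 0], [0, 0, 0]], grip_force=60)

```text
time_s: 12.7
ee_pos: [0.4388, 0.1382, 0.0251]
tcp_rot: [[-0.003, 1.0, -0.001], [1.0, 0.003, 0.001], [0.001, -0.001, -1.0]]
ft_force: [-4.4, 0.8, 5.2]
width: 0.0337
gripper_force: 59.2
```

Call:
move_arm(jaw=[0, 0, 0, 0, 0, 0, 0, 0, 0, 0], translation=[[0, 0, -0.04], [0, 0, -0.11], [0, 0.08, -0.13], [0, 0.18, -0.13], [0.02, 0.28, -0.13], [0.1, 0.322, -0.13], [0.2, 0.322, -0.13], [0.26, 0.322, -0.13], [0.271, 0.322, -0.13], [0.271, 0.322, -0.13]], twist=[[0, 0, 0], [0, 0, 0], [0, 0, 0], [0, 0, 0], [0, 0, 0], [0, 0, 0], [0, 0, 0], [0, 0, 0], [0, 0, 0], [0, 0, 0]])

```text
time_s: 13.95
ee_pos: [0.5998, 0.2736, 0.0885]
tcp_rot: [[-0.003, 1.0, -0.001], [1.0, 0.003, -0.001], [-0.001, -0.001, -1.0]]
ft_force: [0.3, -0.9, -5.0]
width: 0.0335
gripper_force: 61.3
```

```bash
python3 snap.py w6;python3 ring.py w6 .5995 .2738 .0235 .014; python3 -c "
import cv2;a=cv2.imread('pics/w6c.png');cv2.imwrite('pics/w6d.png',a[200:600,200:600])"
```

```text
[0.5998 0.2736 0.0885] 90.17 13.95 [ 24.5  37.1  13.6  66.6  -0.  114.4]
```

View pics/w6d.png

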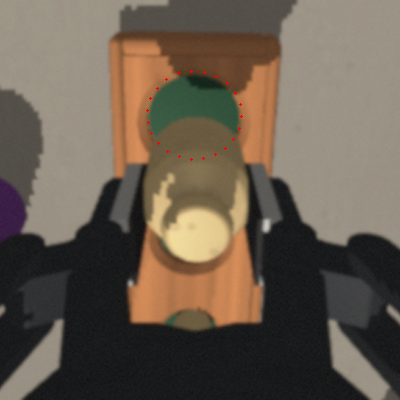

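w6d shows the large weight held upright right over the large well (ring at (195,115) in the crop).

Call:
move_arm(jaw=[0, 0, 0, 0, 0, 0, 0, 0, 0, 0], translation=[[0, 0, 0.015], [0, 0, 0.035], [0, 0, 0.055], [0, 0, 0.072], [0, 0, 0.084], [0, 0, 0.092], [0, 0, 0.096], [0, 0, 0.098], [0, 0, 0.1], [0, 0, 0.1]], twist=[[0, 0, 0], [0, 0, 0], [0, 0, 0], [0, 0, 0], [0, 0, 0], [0, 0, 0], [0, 0, 0], [0, 0, 0], [0, 0, 0], [0, 0, 0]])

```text
time_s: 15.25
ee_pos: [0.6004, 0.2739, 0.0394]
tcp_rot: [[-0.002, 1.0, 0.001], [1.0, 0.002, 0.0], [0.0, 0.001, -1.0]]
ft_force: [0.3, 0.2, -5.4]
width: 0.0335
gripper_force: 61.3
```

Call:
move_arm(jaw=[0, 0, 0, 0], translation=[[0, 0, 0.001], [0, 0, 0.002], [0, 0, 0.003], [0, 0, 0.003]], twist=[[0, 0, 0], [0, 0, 0], [0, 0, 0], [0, 0, 0]])

```text
time_s: 15.75
ee_pos: [0.6005, 0.274, 0.0391]
tcp_rot: [[-0.002, 1.0, 0.001], [1.0, 0.002, 0.001], [0.001, 0.001, -1.0]]
ft_force: [-3.8, -1.0, 5.9]
width: 0.0337
gripper_force: 62.4
```

Call:
move_arm(jaw=[0.6, 0.6, 0.6, 0.6, 0.6, 0.6, 0.6, 0.6, 0.6, 0.6], translation=[[0, 0, -0.001], [0, 0, -0.001], [0, 0, -0.04], [0, 0, -0.14], [-0.09, -0.06, -0.2], [-0.8, -0.32, -0.2], [-0.8, -0.32, -0.2], [-0.8, -0.32, -0.2], [-0.8, -0.32, -0.2], [-0.8, -0.32, -0.2]], twist=[[0, 0, 0], [0, 0, 0], [0, 0, 0], [0, 0, 0], [0, 0, 0], [0, 0, 0], [0, 0, 0], [0, 0, 0], [0, 0, 0], [0, 0, 0]])

```text
time_s: 17.0
ee_pos: [0.4635, -0.0667, 0.1381]
tcp_rot: [[-0.003, 1.0, 0.002], [1.0, 0.003, -0.0], [-0.001, 0.002, -1.0]]
ft_force: [0.4, -0.2, 0.2]
width: 0.0509
gripper_force: 0.0
```

```bash
python3 -c "
from h import *
print(robot.state()['ee_pos'],to((.4165,-.2725,.1),90))"
```

```text
[ 0.46347772 -0.06666756  0.13811869] (array([-0.4114, -0.0953,  0.0762]), array([0.0004, 0.0001, 0.0004]))
```

Call:
move_arm(jaw=[0.6, 0.6, 0.6, 0.6, 0.6, 0.6], translation=[[-0.12, -0.03, 0], [-0.24, -0.06, 0], [-0.34, -0.095, 0.02], [-0.411, -0.095, 0.076], [-0.411, -0.095, 0.076], [-0.411, -0.095, 0.076]], twist=[[0, 0, 0], [0, 0, 0], [0, 0, 0], [0, 0, 0], [0, 0, 0], [0, 0, 0]])

```text
time_s: 17.75
ee_pos: [0.4168, -0.2703, 0.0998]
tcp_rot: [[-0.002, 1.0, 0.0], [1.0, 0.002, 0.0], [0.0, 0.0, -1.0]]
ft_force: [0.5, 0.3, 0.6]
width: 0.0515
gripper_force: 0.0
```

```bash
python3 snap.py w7;python3 ring.py w7 .4165 -.2725 .014 0 .014 .023 .003 .038
```

```text
[ 0.4168 -0.2703  0.0998] 90.13 17.75 [-33.   19.6 -13.8  56.6   0.   56.9]
```

View pics/w7c.png

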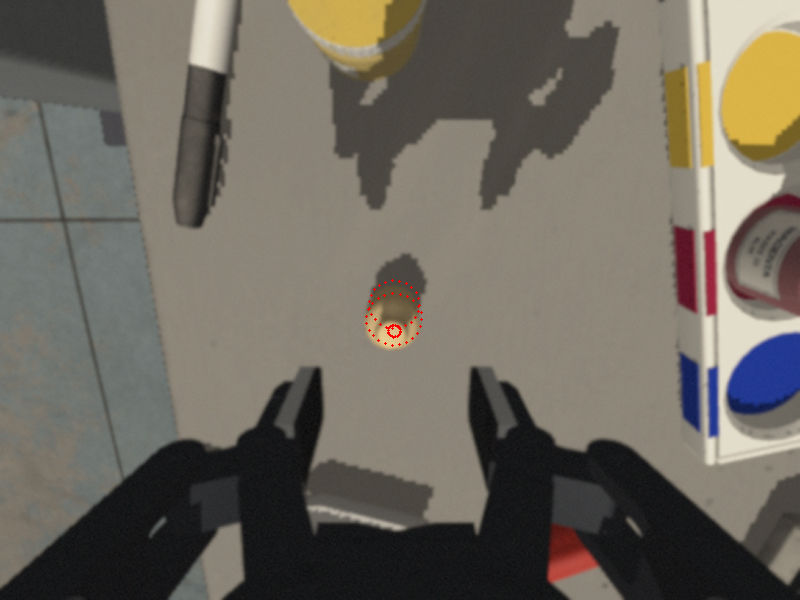

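w7c shows the middle weight with its knob at (394,330), within about 1 mm of the prediction. I grasp it.

Call:
move_arm(jaw=[0.6, 0.6, 0.6, 0.6, 0.6, 0, 0, 0, 0, 0], translation=[[-0.003, -0.001, 0.07], [-0.003, -0.001, 0.12], [-0.003, -0.001, 0.15], [-0.003, -0.001, 0.16], [-0.003, -0.001, 0.16], [-0.003, -0.001, 0.16], [-0.003, -0.001, 0.16], [-0.003, -0.001, 0.16], [-0.003, -0.001, 0.16], [-0.003, -0.001, 0.16]], twist=[[0, 0, 0], [0, 0, 0], [0, 0, 0], [0, 0, 0], [0, 0, 0], [0, 0, 0], [0, 0, 0], [0, 0, 0], [0, 0, 0], [0, 0, 0]], grip_force=50)

```text
time_s: 19.05
ee_pos: [0.4166, -0.2725, 0.0209]
tcp_rot: [[-0.002, 1.0, 0.002], [1.0, 0.002, -0.001], [-0.001, 0.002, -1.0]]
ft_force: [-2.2, 0.5, 5.2]
width: 0.0247
gripper_force: 49.1
```

Run:
```python
from h import *; import pickle
for n in("w1","w7"):
    im=cv2.imread(f"raw_{n}.png"); hsv=cv2.cvtColor(im,cv2.COLOR_BGR2HSV); c=cam("wrist",pickle.load(open(f"raw_{n}.pkl","rb")))
    for name,lo,hi in(("blue",(110,150,80),(125,255,255)),("yel",(18,120,100),(30,255,255))):
        k,l,s,ce=cv2.connectedComponentsWithStats(cv2.inRange(hsv,lo,hi))
        for i in range(1,k):
            if s[i,4]>300:
                pts=np.argwhere(l==i)[:,::-1].astype(float); w=np.array([unproj(c,p,.008) for p in pts])[:,:2]
                (cc,r)=cv2.minEnclosingCircle((w*1000).astype(np.float32)); print(n,name,s[i],w.mean(0).round(4),np.array(cc).round(1),round(r,1))
```

```text
w1 blue [325   0  44  23 760] [ 0.6154 -0.3108] [ 622.3 -310.2] 25.3
w1 yel [ 199    5   47   53 1938] [ 0.592  -0.1651] [ 591.5 -164.8] 28.2
w1 yel [ 176  182   40   39 1182] [ 0.3788 -0.1211] [ 378.  -120.8] 28.6
w7 blue [ 466  214   46   50 1617] [ 0.6323 -0.3116] [ 632.5 -310.3] 26.0
w7 blue [437 228  10  46 352] [ 0.5885 -0.3227] [ 589.  -323.5] 25.0
w7 yel [ 185    0   84   30 1789] [ 0.3986 -0.1343] [ 398.5 -127.7] 28.8
w7 yel [ 462   21   50   82 3326] [ 0.5925 -0.1649] [ 593.4 -165.1] 28.4
w7 yel [447  39  10  67 477] [ 0.5652 -0.173 ] [ 567.3 -173. ] 23.7
w7 yel [426  43  17  64 851] [ 0.5522 -0.1748] [ 554.4 -175.3] 22.9
```

Call:
move_arm(jaw=[0, 0, 0, 0, 0, 0, 0, 0, 0, 0], translation=[[0, 0, -0.06], [0, 0, -0.16], [0.06, 0.03, -0.22], [0.96, 0.364, -0.22], [0.96, 0.364, -0.22], [0.96, 0.364, -0.22], [0.96, 0.364, -0.22], [0.96, 0.364, -0.22], [0.96, 0.364, -0.22], [0.96, 0.364, -0.22]], twist=[[0, 0, 0], [0, 0, 0], [0, 0, 0], [0, 0, 0], [0, 0, 0], [0, 0, 0], [0, 0, 0], [0, 0, 0], [0, 0, 0], [0, 0, 0]])

```text
time_s: 20.3
ee_pos: [0.5826, 0.1705, 0.1296]
tcp_rot: [[-0.002, 1.0, 0.0], [1.0, 0.002, -0.0], [-0.0, 0.0, -1.0]]
ft_force: [0.8, -0.6, -0.9]
width: 0.0245
gripper_force: 49.9
```

```bash
python3 -c "
from h import *
print(robot.state()['ee_pos'],to((.5985,.208,.08),90))"
```

```text
[0.58264812 0.1704547  0.12956462] (array([0.075 , 0.0319, 0.0991]), array([0.    , 0.    , 0.0004]))
```

Call:
move_arm(jaw=[0, 0, 0, 0, 0], translation=[[0.075, 0.032, 0], [0.075, 0.032, 0.06], [0.075, 0.032, 0.099], [0.075, 0.032, 0.099], [0.075, 0.032, 0.099]], twist=[[0, 0, 0], [0, 0, 0], [0, 0, 0], [0, 0, 0], [0, 0, 0]])

```text
time_s: 20.92
ee_pos: [0.5987, 0.2061, 0.0809]
tcp_rot: [[-0.002, 1.0, 0.001], [1.0, 0.002, 0.0], [0.0, 0.001, -1.0]]
ft_force: [-0.0, -0.4, -2.6]
width: 0.0242
gripper_force: 49.9
```

```bash
python3 snap.py w8;python3 ring.py w8 .5985 .2078 .019 .014;  python3 -c "
from h import *
import cv2;a=cv2.imread('pics/w8c.png');cv2.imwrite('pics/w8d.png',a[100:600,150:650])
print(robot.state()['ee_pos'],to((.5985,.208,.0345),90))"
```

```text
[0.5987 0.2061 0.0809] 90.12 20.925 [ 19.   34.5   7.8  63.2  -0.  108.9]
[0.5991108  0.20614307 0.08149256] (array([ 0.0036, -0.0014,  0.094 ]), array([ 0.0004, -0.0001,  0.0003]))
```

View pics/w8d.png

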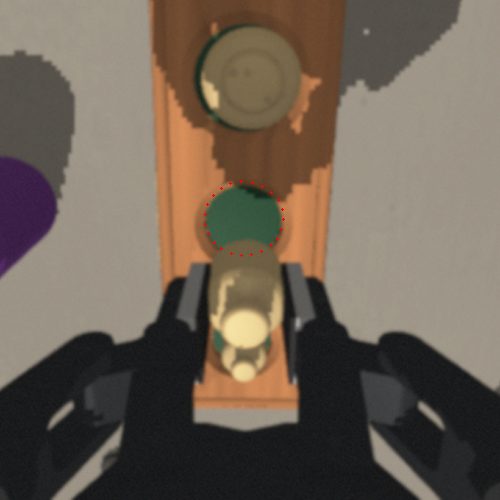

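w8d shows the large weight seated in its well at (250,77). The middle weight is held over the ringed middle well at (245,218).

Call:
move_arm(jaw=[0, 0, 0, 0, 0, 0, 0, 0, 0, 0], translation=[[0.003, -0.001, 0.015], [0.003, -0.001, 0.035], [0.003, -0.001, 0.055], [0.003, -0.001, 0.07], [0.003, -0.001, 0.08], [0.003, -0.001, 0.087], [0.003, -0.001, 0.091], [0.003, -0.001, 0.093], [0.003, -0.001, 0.094], [0.003, -0.001, 0.094]], twist=[[0, 0, 0], [0, 0, 0], [0, 0, 0], [0, 0, 0], [0, 0, 0], [0, 0, 0], [0, 0, 0], [0, 0, 0], [0, 0, 0], [0, 0, 0]])

```text
time_s: 22.22
ee_pos: [0.5978, 0.2076, 0.0349]
tcp_rot: [[-0.002, 1.0, 0.001], [1.0, 0.002, 0.0], [0.0, 0.001, -1.0]]
ft_force: [-3.8, -1.6, 6.4]
width: 0.0242
gripper_force: 50.8
```

Call:
move_arm(jaw=[0.45, 0.45, 0.45, 0.45, 0.8, 0.8, 0.8, 0.8, 0.8, 0.8], translation=[[0, 0, -0.001], [0, 0, -0.001], [0, 0, -0.04], [0, 0, -0.14], [0, -0.05, -0.24], [0.03, -0.16, -0.25], [0.06, -0.27, -0.25], [0.102, -0.386, -0.25], [0.102, -0.386, -0.25], [0.102, -0.386, -0.25]], twist=[[0, 0, 0], [0, 0, 0], [0, 0, 0], [0, 0, 0], [0, 0, -0.03], [0, 0, -0.06], [0, 0, -0.09], [0, 0, -0.111], [0, 0, -0.111], [0, 0, -0.111]])

```text
time_s: 23.48
ee_pos: [0.4053, 0.2587, 0.1587]
tcp_rot: [[-0.644, 0.765, 0.002], [0.765, 0.644, 0.001], [-0.001, 0.002, -1.0]]
ft_force: [-0.3, 0.3, 0.4]
width: 0.0683
gripper_force: 0.0
```

```bash
python3 snap.py w9
python3 - <<'E'
from h import *; import pickle
im=cv2.imread("raw_w9.png"); hsv=cv2.cvtColor(im,cv2.COLOR_BGR2HSV); c=cam("wrist",pickle.load(open("raw_w9.pkl","rb")))
k,l,s,ce=cv2.connectedComponentsWithStats(cv2.inRange(hsv,(105,100,60),(128,255,255)))
for i in range(1,k):
    if s[i,4]>300:
        w=np.array([unproj(c,p,.078) for p in np.argwhere(l==i)[:,::-1].astype(float)])[:,:2]
        cc,r=cv2.minEnclosingCircle((w*1000).astype(np.float32)); print(s[i],w.mean(0).round(4),np.array(cc).round(1),round(r,1))
E
python3 ring.py w9 .405 .259 .024 .078 .024 0
```

```text
[0.4053 0.2587 0.1587] 130.11 23.475 [ 32.6  14.5 -11.2  64.2  -0.   82.5]
[ 242    9  101  108 8622] [0.3612 0.3535] [362.2 352.5] 35.5
[ 224  166   56   54 2361] [0.4012 0.2624] [401.4 262.2] 22.7
```

View pics/w9c.png

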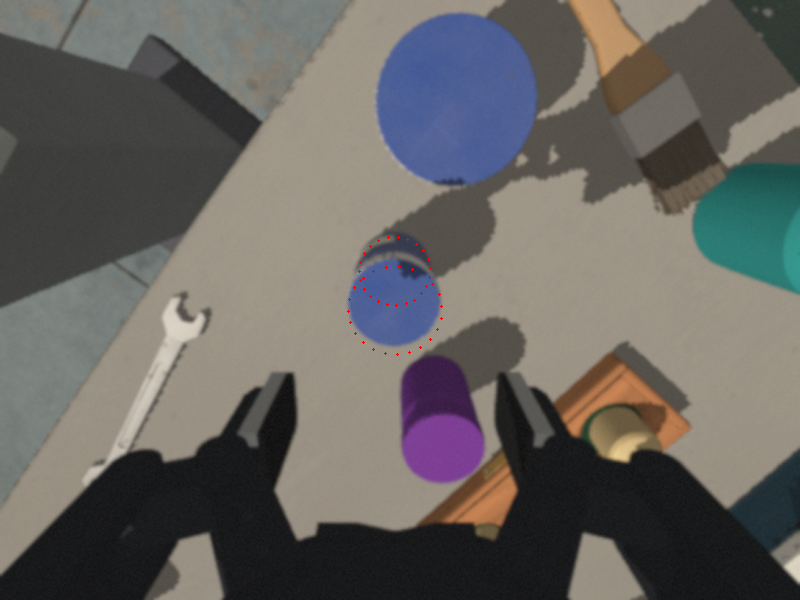

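w9c shows the small blue lid at (395,302), about 3 mm from the prediction. The purple jar and the big blue jar both clear the fingers.

```bash
python3 -c "
from h import *
print(robot.state()['ee_pos'],to((.402,.2615,.042),130))"
```

```text
[0.40586824 0.2584597  0.15862539] (array([ 0.0098, -0.0025,  0.2332]), array([0.0003, 0.0001, 0.0001]))
```

Call:
move_arm(jaw=[0.8, 0.8, 0.8, 0.8, 0.8, 0, 0, 0, 0, 0], translation=[[0.01, -0.002, 0.05], [0.01, -0.002, 0.14], [0.01, -0.002, 0.2], [0.01, -0.002, 0.232], [0.01, -0.002, 0.232], [0.01, -0.002, 0.232], [0.01, -0.002, 0.232], [0.01, -0.002, 0.232], [0.01, -0.002, 0.232], [0.01, -0.002, 0.232]], twist=[[0, 0, 0], [0, 0, 0], [0, 0, 0], [0, 0, 0], [0, 0, 0], [0, 0, 0], [0, 0, 0], [0, 0, 0], [0, 0, 0], [0, 0, 0]], grip_force=40)

```text
time_s: 24.78
ee_pos: [0.4015, 0.2617, 0.043]
tcp_rot: [[-0.644, 0.765, 0.002], [0.765, 0.644, 0.001], [-0.001, 0.002, -1.0]]
ft_force: [1.6, -0.6, 4.0]
width: 0.0475
gripper_force: 41.4
```

```bash
python3 -c "
from h import *
s=robot.state();p=s['ee_pos'];b=(p,np.degrees(np.arctan2(*s['tcp_rot'][[1,0],0])))
print(p,to((p[0],p[1],.15),130,b),to((.47,.0,.15),105,b),to((.5,-.1,.15),105,b))"
```

```text
[0.40154785 0.26170122 0.04300574] (array([ 0.   ,  0.   , -0.214]), array([0.    , 0.    , 0.0003])) (array([-0.4886, -0.2323, -0.214 ]), array([0.    , 0.    , 0.0697])) (array([-0.6802, -0.3152, -0.214 ]), array([0.    , 0.    , 0.0697]))
```

Call:
move_arm(jaw=[0, 0, 0, 0, 0, 0, 0, 0, 0, 0], translation=[[0, 0, -0.06], [0, 0, -0.16], [-0.06, -0.03, -0.24], [-0.17, -0.08, -0.24], [-0.68, -0.315, -0.24], [-0.68, -0.315, -0.24], [-0.68, -0.315, -0.24], [-0.68, -0.315, -0.24], [-0.68, -0.315, -0.24], [-0.68, -0.315, -0.24]], twist=[[0, 0, 0], [0, 0, 0], [0, 0, 0], [0, 0, 0.02], [0, 0, 0.04], [0, 0, 0.06], [0, 0, 0.07], [0, 0, 0.07], [0, 0, 0.07], [0, 0, 0.07]])

```text
time_s: 26.02
ee_pos: [0.4989, -0.1021, 0.1614]
tcp_rot: [[-0.253, 0.967, -0.001], [0.967, 0.253, 0.001], [0.001, -0.001, -1.0]]
ft_force: [-0.9, 0.2, -1.1]
width: 0.0474
gripper_force: 41.5
```

```bash
python3 -c "
from h import *
s=robot.state();print(s['ee_pos'],s['width'],to((.6315,-.309,.13),105))"
```

```text
[ 0.49886167 -0.10212878  0.16141411] 0.04736705471306808 (array([-0.4675,  0.1519,  0.0623]), array([-0.0001, -0.0001, -0.0009]))
```

Call:
move_arm(jaw=[0, 0, 0, 0, 0, 0, 0], translation=[[-0.1, 0.03, 0], [-0.22, 0.07, 0], [-0.33, 0.11, 0], [-0.43, 0.14, 0], [-0.467, 0.152, 0.03], [-0.467, 0.152, 0.062], [-0.467, 0.152, 0.062]], twist=[[0, 0, 0], [0, 0, 0], [0, 0, 0], [0, 0, 0], [0, 0, 0], [0, 0, 0], [0, 0, 0]])

```text
time_s: 26.9
ee_pos: [0.6307, -0.3037, 0.1282]
tcp_rot: [[-0.258, 0.966, -0.006], [0.966, 0.259, 0.004], [0.005, -0.005, -1.0]]
ft_force: [0.3, 0.7, -1.6]
width: 0.0476
gripper_force: 41.6
```

```bash
python3 snap.py w10
python3 - <<'E'
from h import *; import pickle
im=cv2.imread("raw_w10.png"); hsv=cv2.cvtColor(im,cv2.COLOR_BGR2HSV); c=cam("wrist",pickle.load(open("raw_w10.pkl","rb")))
k,l,s,ce=cv2.connectedComponentsWithStats(cv2.inRange(hsv,(105,100,60),(128,255,255)))
zl=robot.state()["ee_pos"][2]-.043+.078
for i in range(1,k):
    if s[i,4]>200:
        w=np.array([unproj(c,p,zl) for p in np.argwhere(l==i)[:,::-1].astype(float)])[:,:2]
        cc,r=cv2.minEnclosingCircle((w*1000).astype(np.float32)); print(s[i],w.mean(0).round(4),np.array(cc).round(1),round(r,1))
P=[.6315,-.309]
print(to((*P,.0515),105))
im=cv2.imread("pics/w10.png")
for x,y,z,r,col in((.6315,-.309,.008,.03,(0,0,255)),(.6315,-.309,.026,.0345,(0,255,0)),(.592,-.165,.008,.03,(0,0,255))):
    for a in np.linspace(0,2*np.pi,48):
        p=proj(c,(x+r*np.cos(a),y+r*np.sin(a),z))/.64; cv2.circle(im,tuple(int(round(q)) for q in p),1,col,-1)
cv2.imwrite("pics/w10c.png",im)
E
```

```text
[ 0.6307 -0.3037  0.1282] 104.98 26.9 [-25.7  40.7  26.3  76.    0.   49.3]
[ 443   36   69  118 6538] [ 0.6846 -0.208 ] [ 690.  -206.1] 19.1
[ 219  164   59   38 1371] [ 0.6157 -0.2554] [ 617.1 -258.9] 10.7
[198 173   7  46 227] [ 0.6014 -0.2652] [ 601.7 -265.6] 8.7
[ 197  245  113   94 8102] [ 0.6305 -0.3013] [ 630.7 -302.4] 23.3
(array([-0.0101, -0.0021,  0.1568]), array([-0.0004, -0.0005, -0.    ]))
```

View pics/w10c.png

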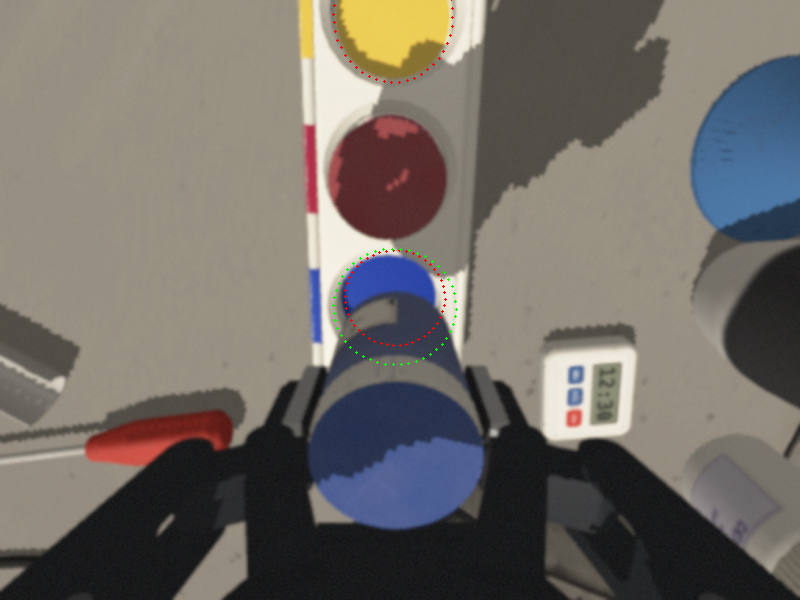

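w10c shows the blue well's disc at (388,290), about 6 px left of the ring. Allowing for what hides part of it, the well centre is near (0.6295, −0.3085). The jar hangs upright above it.

Call:
move_arm(jaw=[0, 0, 0], translation=[[0, 0, 0], [0, 0, 0], [0, 0, 0]], twist=[[0, 0, 0], [0, 0, 0], [0, 0, 0]])

```text
time_s: 27.32
ee_pos: [0.6329, -0.3061, 0.1323]
tcp_rot: [[-0.257, 0.966, 0.002], [0.966, 0.257, -0.001], [-0.001, 0.001, -1.0]]
ft_force: [-0.4, -0.4, -1.1]
width: 0.0476
gripper_force: 41.6
```

```bash
python3 -c "
from h import *
s=robot.state();print(s['ee_pos'],to((.6297,-.3093,.0515),105))"
```

```text
[ 0.63289769 -0.3061457   0.13227091] (array([-0.0043, -0.008 ,  0.1615]), array([ 0.0002,  0.0001, -0.0002]))
```

Call:
move_arm(jaw=[0, 0, 0, 0, 0, 0, 0, 0, 0, 0], translation=[[-0.004, -0.008, 0.02], [-0.004, -0.008, 0.05], [-0.004, -0.008, 0.08], [-0.004, -0.008, 0.105], [-0.004, -0.008, 0.125], [-0.004, -0.008, 0.14], [-0.004, -0.008, 0.15], [-0.004, -0.008, 0.155], [-0.004, -0.008, 0.158], [-0.004, -0.008, 0.158]], twist=[[0, 0, 0], [0, 0, 0], [0, 0, 0], [0, 0, 0], [0, 0, 0], [0, 0, 0], [0, 0, 0], [0, 0, 0], [0, 0, 0], [0, 0, 0]])

```text
time_s: 28.58
ee_pos: [0.6294, -0.3093, 0.0525]
tcp_rot: [[-0.257, 0.966, 0.001], [0.966, 0.257, -0.0], [-0.0, 0.001, -1.0]]
ft_force: [1.1, 0.4, -1.2]
width: 0.0477
gripper_force: 41.6
```

Call:
move_arm(jaw=[0, 0, 0, 0], translation=[[0, 0, 0.001], [0, 0, 0.002], [0, 0, 0.003], [0, 0, 0.003]], twist=[[0, 0, 0], [0, 0, 0], [0, 0, 0], [0, 0, 0]])

```text
time_s: 29.08
ee_pos: [0.6294, -0.3093, 0.0511]
tcp_rot: [[-0.257, 0.966, 0.001], [0.966, 0.257, -0.0], [-0.0, 0.001, -1.0]]
ft_force: [-0.7, -0.4, 1.2]
width: 0.0474
gripper_force: 41.8
```

Call:
move_arm(jaw=[0.7, 0.7, 0.7, 0.75, 0.75, 0.75, 0.75, 0.75, 0.75, 0.75], translation=[[0, 0, 0], [0, 0, -0.001], [0, 0, -0.05], [0, 0, -0.15], [0.05, -0.04, -0.2], [0.449, -0.342, -0.2], [0.449, -0.342, -0.2], [0.449, -0.342, -0.2], [0.449, -0.342, -0.2], [0.449, -0.342, -0.2]], twist=[[0, 0, 0], [0, 0, 0], [0, 0, 0], [0, 0, 0], [0, 0, 0], [0, 0, 0], [0, 0, 0], [0, 0, 0], [0, 0, 0], [0, 0, 0]])

```text
time_s: 30.32
ee_pos: [0.4001, -0.1332, 0.1495]
tcp_rot: [[-0.259, 0.966, -0.006], [0.966, 0.259, 0.002], [0.004, -0.005, -1.0]]
ft_force: [0.5, -0.8, -0.7]
width: 0.0643
gripper_force: 0.0
```

```bash
python3 snap.py w11
python3 - <<'E'
from h import *; import pickle
im=cv2.imread("raw_w11.png"); hsv=cv2.cvtColor(im,cv2.COLOR_BGR2HSV); c=cam("wrist",pickle.load(open("raw_w11.pkl","rb")))
k,l,s,ce=cv2.connectedComponentsWithStats(cv2.inRange(hsv,(18,120,120),(30,255,255)))
for i in range(1,k):
    if s[i,4]>200:
        for z in(.074,.008):
            w=np.array([unproj(c,p,z) for p in np.argwhere(l==i)[:,::-1].astype(float)])[:,:2]
            cc,r=cv2.minEnclosingCircle((w*1000).astype(np.float32)); print(z,s[i],w.mean(0).round(4),np.array(cc).round(1),round(r,1))
E
```

```text
[ 0.4001 -0.1332  0.1495] 105.01 30.325 [-18.4   9.  -19.8  61.6   0.   56.6]
0.074 [ 228  179   59   55 2557] [ 0.404 -0.135] [ 404.1 -135.5] 23.4
0.008 [ 228  179   59   55 2557] [ 0.4113 -0.1595] [ 411.5 -160.1] 30.7
0.074 [372 233  11  40 247] [ 0.5115 -0.1492] [ 511.5 -149.7] 18.6
0.008 [372 233  11  40 247] [ 0.5525 -0.1781] [ 552.5 -178.8] 24.4
0.074 [ 395  233   46   38 1284] [ 0.5449 -0.1392] [ 544.3 -139.6] 20.1
0.008 [ 395  233   46   38 1284] [ 0.5964 -0.1649] [ 595.6 -165.5] 26.4
```

Yellow jar at (0.404, −0.135).

```bash
python3 -c "
from h import *
s=robot.state();print(s['ee_pos'],to((.4045,-.1352,.042),105))"
```

```text
[ 0.40422999 -0.1350552   0.1507625 ] (array([-0.0005,  0.0005,  0.2175]), array([-0.0001, -0.    , -0.0001]))
```

Call:
move_arm(jaw=[0.75, 0.75, 0.75, 0.75, 0.75, 0, 0, 0, 0, 0], translation=[[0, -0.002, 0.04], [0, -0.002, 0.12], [0, -0.002, 0.19], [0, -0.002, 0.216], [0, -0.002, 0.216], [0, -0.002, 0.216], [0, -0.002, 0.216], [0, -0.002, 0.216], [0, -0.002, 0.216], [0, -0.002, 0.216]], twist=[[0, 0, 0], [0, 0, 0], [0, 0, 0], [0, 0, 0], [0, 0, 0], [0, 0, 0], [0, 0, 0], [0, 0, 0], [0, 0, 0], [0, 0, 0]])

```text
time_s: 31.62
ee_pos: [0.4066, -0.1371, 0.0439]
tcp_rot: [[-0.257, 0.966, 0.003], [0.966, 0.257, -0.001], [-0.002, 0.003, -1.0]]
ft_force: [-0.8, -1.6, 7.4]
width: 0.0473
gripper_force: 41.7
```

```bash
python3 -c "
from h import *
s=robot.state();p=s['ee_pos'];print(p,to((p[0],p[1],.135),105),to((.592,-.1655,.135),105))"
```

```text
[ 0.40661038 -0.13712527  0.04391548] (array([-0.0004,  0.0005, -0.1822]), array([ 0.0004,  0.0004, -0.0003])) (array([-0.1505,  0.3443, -0.1809]), array([ 0.0004,  0.0004, -0.0003]))
```

Call:
move_arm(jaw=[0, 0, 0, 0, 0, 0, 0, 0, 0, 0], translation=[[0, 0, -0.06], [0, 0, -0.16], [-0.02, 0.04, -0.21], [-0.06, 0.14, -0.21], [-0.1, 0.24, -0.21], [-0.14, 0.32, -0.21], [-0.15, 0.344, -0.21], [-0.15, 0.344, -0.181], [-0.15, 0.344, -0.181], [-0.15, 0.344, -0.181]], twist=[[0, 0, 0], [0, 0, 0], [0, 0, 0], [0, 0, 0], [0, 0, 0], [0, 0, 0], [0, 0, 0], [0, 0, 0], [0, 0, 0], [0, 0, 0]])

```text
time_s: 32.88
ee_pos: [0.5896, -0.1645, 0.1329]
tcp_rot: [[-0.257, 0.966, -0.001], [0.966, 0.257, 0.001], [0.001, -0.001, -1.0]]
ft_force: [-0.0, 1.3, -0.8]
width: 0.0479
gripper_force: 42.0
```

```bash
python3 snap.py w12
python3 - <<'E'
from h import *; import pickle
im=cv2.imread("raw_w12.png"); hsv=cv2.cvtColor(im,cv2.COLOR_BGR2HSV); st=pickle.load(open("raw_w12.pkl","rb")); c=cam("wrist",st)
k,l,s,ce=cv2.connectedComponentsWithStats(cv2.inRange(hsv,(18,110,80),(32,255,255)))
for i in range(1,k):
    if s[i,4]>150:
        for z in(st["ee_pos"][2]-.0435+.074,.008):
            w=np.array([unproj(c,p,z) for p in np.argwhere(l==i)[:,::-1].astype(float)])[:,:2]
            cc,r=cv2.minEnclosingCircle((w*1000).astype(np.float32)); print(z.round(3) if z>.1 else z,s[i],w.mean(0).round(4),np.array(cc).round(1),round(r,1))
print(to((.5925,-.1652,.0525),105))
E
```

```text
[ 0.5896 -0.1645  0.1329] 104.89 32.875 [-15.6  30.    8.1  68.2   0.   59.5]
0.163 [ 209  158   86   82 3665] [ 0.5789 -0.1227] [ 579.1 -129.2] 21.1
0.008 [ 209  158   86   82 3665] [ 0.593  -0.1744] [ 593.4 -190.4] 52.5
0.163 [206 167   8  47 297] [ 0.5621 -0.1255] [ 562.1 -125.7] 9.4
0.008 [206 167   8  47 297] [ 0.5512 -0.1812] [ 551.3 -181.6] 23.3
0.163 [ 199  236  110   92 7816] [ 0.5891 -0.1613] [ 589.5 -162.4] 23.7
0.008 [ 199  236  110   92 7816] [ 0.6183 -0.2702] [ 619.2 -273. ] 58.9
(array([-0.0023,  0.0045,  0.1619]), array([-0.    , -0.    , -0.0003]))
```

Call:
move_arm(jaw=[0, 0, 0, 0, 0, 0, 0, 0, 0, 0], translation=[[-0.003, 0.004, 0.02], [-0.003, 0.004, 0.05], [-0.003, 0.004, 0.08], [-0.003, 0.004, 0.105], [-0.003, 0.004, 0.125], [-0.003, 0.004, 0.14], [-0.003, 0.004, 0.15], [-0.003, 0.004, 0.155], [-0.003, 0.004, 0.158], [-0.003, 0.004, 0.158]], twist=[[0, 0, 0], [0, 0, 0], [0, 0, 0], [0, 0, 0], [0, 0, 0], [0, 0, 0], [0, 0, 0], [0, 0, 0], [0, 0, 0], [0, 0, 0]])

```text
time_s: 34.17
ee_pos: [0.5933, -0.1658, 0.0545]
tcp_rot: [[-0.257, 0.966, 0.001], [0.966, 0.257, -0.0], [-0.0, 0.001, -1.0]]
ft_force: [-0.0, 0.2, -1.4]
width: 0.0474
gripper_force: 42.0
```

Call:
move_arm(jaw=[0, 0, 0, 0, 0, 0], translation=[[0, 0, 0.001], [0, 0, 0.002], [0, 0, 0.003], [0, 0, 0.004], [0, 0, 0.005], [0, 0, 0.005]], twist=[[0, 0, 0], [0, 0, 0], [0, 0, 0], [0, 0, 0], [0, 0, 0], [0, 0, 0]])

```text
time_s: 34.92
ee_pos: [0.5932, -0.1658, 0.0521]
tcp_rot: [[-0.257, 0.966, 0.0], [0.966, 0.257, -0.0], [-0.0, 0.0, -1.0]]
ft_force: [-1.3, 0.7, 0.9]
width: 0.0474
gripper_force: 42.1
```

Call:
move_arm(jaw=[0, 0.7, 0.7, 0.7, 0.7, 0.7, 0.7, 0.7, 0.7, 0.7], translation=[[0, 0, 0.001], [0, 0, 0.001], [0, 0, 0.001], [0, 0, 0], [0, 0, -0.06], [0, 0, -0.16], [0, 0, -0.24], [0, -0.1, -0.3], [0, -0.2, -0.34], [0, -0.2, -0.34]], twist=[[0, 0, 0], [0, 0, 0], [0, 0, 0], [0, 0, 0], [0, 0, 0], [0, 0, 0], [0, 0, 0], [0, 0, 0], [0, 0, 0], [0, 0, 0]])

```text
time_s: 36.17
ee_pos: [0.4948, -0.1925, 0.2242]
tcp_rot: [[-0.254, 0.967, 0.003], [0.967, 0.254, -0.001], [-0.002, 0.003, -1.0]]
ft_force: [0.3, 0.3, 0.1]
width: 0.06
gripper_force: 0.0
```

```bash
python3 snap.py w13
python3 - <<'E'
from h import *; import pickle
st=pickle.load(open("raw_w13.pkl","rb"))
def chk(im,c,tag,B):
    hsv=cv2.cvtColor(im,cv2.COLOR_BGR2HSV)
    for nm,lo,hi,z in(("yel",(18,110,80),(32,255,255),.082),("blue",(105,110,60),(128,255,255),.086)):
        k,l,s,ce=cv2.connectedComponentsWithStats(cv2.inRange(hsv,lo,hi))
        for i in range(1,k):
            if s[i,4]>40:
                w=np.array([unproj(c,p,z) for p in np.argwhere(l==i)[:,::-1].astype(float)])[:,:2]
                cc,r=cv2.minEnclosingCircle((w*1000).astype(np.float32)); print(tag,nm,s[i],w.mean(0).round(4),np.array(cc).round(1),round(r,1))
chk(cv2.imread("raw_w13.png"),cam("wrist",st),"wrist",0)
im=robot.snapshot("top")[:,:,::-1].copy(); cv2.imwrite("raw_top1.png",im); chk(im,cam("top"),"top",0)
E
```

```text
[ 0.4948 -0.1925  0.2242] 104.74 36.175 [-21.2  17.5   3.1  75.3  -0.   54. ]
wrist yel [312 140  40  43 529] [ 0.561  -0.1503] [ 568. -155.] 22.3
wrist yel [297 145   4  34  70] [ 0.534  -0.1635] [ 534.2 -164.3] 16.6
wrist yel [301 146   6  36 144] [ 0.54   -0.1647] [ 540.1 -164.9] 17.7
wrist yel [ 331  153   46   45 1630] [ 0.5923 -0.1632] [ 592.5 -163.6] 23.6
wrist blue [ 451  171   61   68 3384] [ 0.7361 -0.1585] [ 741.9 -158.8] 40.9
wrist blue [294 259   4  25  56] [ 0.568 -0.282] [ 568.3 -282.6] 15.6
wrist blue [304 261   5  16  48] [ 0.579  -0.2759] [ 580.7 -275.9] 9.7
top yel [320 160  18  19 239] [ 0.5867 -0.1584] [ 585.5 -159.6] 31.7
top blue [312  93  28  26 568] [ 0.7913 -0.1553] [ 791.9 -155.6] 44.5
top blue [156 235  17  18 246] [0.3631 0.3555] [363.3 356.2] 28.2
```

Call:
move_arm(jaw=[0.7, 0.7, 0.7, 0.7, 0.7, 0.7], translation=[[-0.1, 0, 0], [-0.2, 0, 0], [-0.3, 0, 0], [-0.36, 0, 0], [-0.36, 0, 0], [-0.36, 0, 0]], twist=[[0, 0, 0], [0, 0, 0], [0, 0, 0], [0, 0, 0], [0, 0, 0], [0, 0, 0]])

```text
time_s: 37.02
ee_pos: [0.5431, -0.3645, 0.2202]
tcp_rot: [[-0.258, 0.966, -0.001], [0.966, 0.258, 0.002], [0.002, -0.001, -1.0]]
ft_force: [0.3, 1.3, -0.3]
width: 0.06
gripper_force: 0.0
```

```bash
python3 snap.py w14
python3 - <<'E'
from h import *; import pickle
def chk(im,c,specs,zs=None):
    hsv=cv2.cvtColor(im,cv2.COLOR_BGR2HSV)
    for nm,lo,hi,z in specs:
        k,l,s,ce=cv2.connectedComponentsWithStats(cv2.inRange(hsv,lo,hi))
        for i in range(1,k):
            if s[i,4]>40:
                w=np.array([unproj(c,p,z) for p in np.argwhere(l==i)[:,::-1].astype(float)])[:,:2]
                cc,r=cv2.minEnclosingCircle((w*1000).astype(np.float32)); print(nm,s[i],w.mean(0).round(4),np.array(cc).round(1),round(r,1))
S=(("yel",(18,110,80),(32,255,255),.082),("blue",(105,110,60),(128,255,255),.086),("mag",(170,100,50),(180,255,255),.082))
chk(cv2.imread("raw_w14.png"),cam("wrist",pickle.load(open("raw_w14.pkl","rb"))),S)
# magenta before vs after in top view
im=robot.snapshot("top")[:,:,::-1].copy(); cv2.imwrite("raw_top2.png",im); print("top"); chk(im,cam("top"),S)
# weights: brass pixels in block region in top view, green remaining
g=cv2.cvtColor(im,cv2.COLOR_BGR2HSV)
for (x,y,z) in((.5995,.2738,.06),(.5985,.2078,.05),(.5973,.1412,.042)):
    u=proj(cam("top"),(x,y,z)); print(u.round(1), im[int(u[1])-1:int(u[1])+3,int(u[0])-1:int(u[0])+3].mean((0,1)).round())
E
```

```text
[ 0.5431 -0.3645  0.2202] 104.95 37.025 [-33.9  32.5  25.6  83.2   0.   41.2]
yel [303   0   3  19  48] [ 0.5458 -0.2081] [ 545.7 -208.7] 6.8
yel [308   0   6  16  73] [ 0.5508 -0.2058] [ 551.1 -205.9] 5.7
yel [322   0  48  26 658] [ 0.5825 -0.2017] [ 578.9 -196.4] 20.5
blue [ 483   27   29   83 1778] [ 0.7293 -0.2089] [ 737.5 -204.7] 35.1
blue [311 115  37  45 242] [ 0.5926 -0.3044] [ 604.1 -304.3] 21.3
blue [299 121   6  37 104] [ 0.5763 -0.3123] [ 576.6 -313.1] 16.8
blue [ 333  125   46   47 1641] [ 0.6291 -0.3076] [ 629.4 -307.9] 22.2
mag [338  41  44  53 714] [ 0.6044 -0.2371] [ 609.1 -238.5] 22.1
mag [316  46  30  52 261] [ 0.5795 -0.2486] [ 591.1 -248.1] 21.8
mag [304  48   6  43 164] [ 0.5625 -0.2531] [ 562.3 -253.4] 17.4
mag [299  50   4  41  65] [ 0.5574 -0.2544] [ 557.8 -255.5] 16.6
mag [360  59  27  29 203] [ 0.6217 -0.2391] [ 621.9 -240.3] 15.1
top
yel [323 160  14  19 177] [ 0.5896 -0.1615] [ 585.6 -160.5] 29.2
blue [312  93  28  26 568] [ 0.7912 -0.1554] [ 791.2 -155.8] 44.0
blue [370 149  12  11  95] [ 0.6302 -0.3061] [ 630.2 -306.2] 17.4
blue [156 235  17  19 240] [0.3624 0.3555] [362.5 355.6] 27.7
mag [348 156  11  10  49] [ 0.6104 -0.2361] [ 611.4 -236.2] 16.7
[192.2 169.2] [124. 178. 216.]
[213.2 169.7] [120. 172. 209.]
[234.1 170. ] [107. 154. 187.]
```

```bash
python3 -c "
from workcell import robot
print(robot.hand_in())"
```

```text
the job is handed in; nothing more can be done
None
```

I handed the job in at about 37 s with the three weights in their wells of the block and the yellow and blue jars in their wells of the rack; final camera measurements agreed, but no verdict came back.

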